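Hang the utensil caddy on the kitchen rail

ROBOT

A 6-joint arm with a two-finger parallel gripper is mounted at the origin on the work surface. World frame = base frame: x ahead of the robot, y to its left, z up, the work surface at z = 0. Lengths are in m, angles in rad, forces in N, time in s.
With the tool pointing down it reaches from about 0.3 to 0.775 m from the base axis. Payload 14.6 kg.
Tool frame: the origin (TCP) lies at the very end of the fingers, on their centre line; the grasp point (between the pads) lies 19 mm behind it; z points along the fingers, y is the line along which they close (so a half turn about z gives the same grasp; the last joint's range is limited). The gripper opens to 94 mm and grips with 3 to 60 N. Pads are 16 mm wide; open, the fingers measure 119 mm over their backs; the gripper's body (75 mm by 177 mm) begins 78 mm behind the grasp point.
Start: joints at [-1.354, 0.3, 1.521, -0, 1.321, -0.067], TCP at [0.154, -0.528, 0.183] pointing down, gripper open.
Joint ranges: [-3.03, 3.03], [-0.79, 2.21], [0.23, 2.52], [-1.04, 4.18], [0, 3.07], [-2.55, 2.55]. Speed limits (rad/s): [2.22, 2.22, 2.57, 3.14, 3.14, 3.14].

INTERFACE

Orientations are given as [roll, pitch, yaw] about the fixed x, y, z axes, in that order (R = Rz(yaw) Ry(pitch) Rx(roll)).
In Python, from station import ctrl gives the robot as it stands. The module is installed in compiled form; this text tells all that it offers.
- The arm moves only by the tool step_arm, never from a script. Its argument "deltas" is a list of rows, each an object with "dp": the shift along the tool's x, y, z scaled (see below), a list of three; "twist": the turn about the tool's z scaled (see below). In form: [{"dp": [tx, ty, tz], "twist": twist}, ...]. A call has 1 to 12 rows; each row shifts and turns the commanded pose from where the row before left it, along the tool's axes as they then stand; what a row does not reach is not made up. The controller multiplies each number of a shift by 0.04 m and each number of a turn by 4 degrees. A row lasts 1/10 s, in which the tool goes at most 50 mm and 8.59 degrees, less where a joint would pass 70% of its speed; a pose out of reach is approached as far as the arm can. A call with a number of a shift or a turn outside -1 to 1 is refused whole. A call with a gripper value outside its range is refused whole. "gripper" is the opening, from -1 (shut) to 1 (fully open), set as the call begins (left out, the last holds). The fingers move at their own pace and stop on an object; "squeeze" is the grip in N (left out, the last holds). Time passes only in rows, so rows that do not move let the fingers close. It gives the time, the measured TCP pose, the force, the opening and the grip force at its end, in the units of the state.
- ctrl.get_obs(): the state, without advancing time (a new reading comes with each control period).
- ctrl.camera(name): name is "scene" or "top"; returns (picture, depth): 420x560x3 uint8, red, green, blue; 420x560 float32, m along the optical axis (not along the pixel's ray), 0 where there is no reading.
- ctrl.get_calibration(name): a dict with "fx", "fy", "cx", "cy" (pixels), "world_to_cam" (4x4, takes a point from world to camera coordinates). Camera axes: x right, y down, z forward; pixel columns grow to the right and rows downward; lengths in m; the calibration is good to about 2 mm. A picture is of the moment at which its call begins. get_calibration takes no time and is no camera call.
- ctrl.hand_in(): hands the job in; it is judged then, once.
Trained networks look in the newest picture that a camera, given by its name, has taken for a name from the list of things; names that differ only in an ending like _2 or _b are one class to them, and where a whole thing is asked for, a point or a joint stands for the part that bears it (a point fixed in the world has none). Each returns a list of dicts, best first, with "conf" (0 to 1); they miss things now and then, are a little off and sometimes report something else, mostly with a low value. They report only what shows in the picture. A call takes as long as a camera call.
- ctrl.spot_in(camera, label): "rect" ([left, top, right, bottom] as shares, 0 to 1, of the picture: columns of its width, rows of its height, round what is visible of it).
- ctrl.cut_out(camera, label): "pixels" (420x560 bool, what is visible of it) and "rect" ([left, top, right, bottom] as shares, 0 to 1, of the picture: columns of its width, rows of its height, round what is visible of it).
The state is a dict: "time_s": time; "qpos": joint angles; "joint_vel": joint speeds; "tau": joint torques, N m; "ee_pos": TCP position; "eef_rot": TCP orientation; "force": force on the tool from outside, world axes, zero at the start; "moment": the same for the moment, N m; "grip_width": finger opening in m; "grip_force": force on a finger pad.
Only numpy, scipy, OpenCV 4.12 (cv2) and the standard library are available. Lean on these libraries where they do the work, as an engineer would, in place of code of your own. Each camera call takes 0.05 s, during which the arm holds its last target. There are 200 camera calls.

TASK

Hang the steel utensil caddy on the brass rail: hook it over the rail in the open gap between the two little wooden shelves, then slide it along the rail, under the shelf that carries the green clip, until its hook is centred on that clip. Leave it hanging there freely and upright, and do not knock the other kitchen things out of place.

Things in the scene. Friction and masses are not known exactly. Their poses are not given: they have to be found in the camera images.
- caddy: Loose steel utensil caddy, about 240 g, standing upright. Origin: on its underside, straight below the hook's throat; z up, y along its width, +x is the way its hook reaches out. Open box 70 mm wide (y), x from -16 to +28 mm, 70 high; on its -x wall a strap (24 wide in y, x -16 to -12) rises to the hook and the grip tab. Centre of mass nearly below the throat, so it hangs level.
- caddy_tab (a point): Middle of the dark wooden grip tab above the hook: 24 mm wide (caddy's y), 14 thick (x), 48 high. It lies at x = -20, y = 0, z = 152 mm from the caddy's origin, so the tab spans 128 to 176 mm above the underside. Free on both y sides: can be taken from above across its 24 mm width.
- caddy_throat (a point): Throat of the caddy's hook, 120 mm above its underside (axes as the caddy's): lies on the rail's axis when the caddy hangs. The hook opens downward, 24 mm wide in y: strap face at x = -12, inner roof an inverted V resting on the rail, tip at x = +12 to +16 hanging to 14 mm below the throat (24 mm free between); hook top 11.5 mm above the throat.
- rack: Fixed rack. Origin on the counter below the rail's middle; z up, y along the rail, +x away from the robot. Two wooden shelves 12 mm thick, undersides 20 mm above the rail's axis, x = +8 to +78, y = +55 to +240 and -55 to -240 mm. Slim rear posts at x = 66, y = +-70 and +-225. Low tins fixed on the shelves (x 45 to 77) reach 63 mm above the rail's axis.
- rail_mid (a point): Middle of the brass rail, on its axis, 200 mm above the counter; axes as the rack's. Rail 12 mm thick, 480 long along y, on end posts at y = +-233. In the gap between the shelves (y -55 to +55) the hook can be lowered over it; under the shelves a hook already on it can slide but not be put on or lifted off. Above the rail, x below +6 mm is free all along.
- clip_green: Green clip, 24 mm wide (y), a band across the top of one of the two shelves and over its front and back edges: the mark. Fixed. Origin on the rail's axis, level along the rail with the clip's middle: where the throat must come. Axes as the rack's. The plastic itself is 6 to 80 mm from there in x and 20 to 35 mm up.
- clip_white: White clip of the same shape on the other shelf: not the mark.
- mug: White mug, 80 mm wide, 90 high; origin under its centre. Leave alone.
- mill: Dark wooden pepper mill, 54 mm wide, 170 high; origin under its centre. Leave alone.
- jar: Glass jar with a steel cap, 64 mm wide, 95 high; origin under its centre. Leave alone.
- bowl: Small blue bowl below the rail, 90 mm wide, 35 high; origin under its centre. Leave alone.
- spoon: Wooden spoon, some 200 mm long and 45 wide, lying along x on the counter to the left; origin under its middle. Leave alone.

How it is judged:
By the outcome, as a careful person would: the job done as asked, in the order asked, and still so for the second after the job is handed in, with the robot touching nothing.
It also fails if it takes over 48 s, if anything falls off the work surface, if the arm or the gripper's body presses on something with over 40 N, if the wrist force passes 120 N, or if a joint passes its speed limit or range.

## Working session

There is one attempt and no reset: what is moved stays moved. The work goes in short steps, Python scripts to look and compute and a tool call to move; the robot and the scene stay as the last step left them, time stands still between calls to the robot, and variables do not carry over. Pictures are saved under pics/ and viewed, at most 10 in all, crops included, and the job is handed in when it is done.

Besides the shell and the picture viewer there is one more tool, called as a command line: name --argument value ..., lists and objects as JSON in quotes. step_arm: Moves the arm, as the interface text tells. Its arguments: {"type":"object","properties":{"deltas":{"type":"array"},"gripper":{"type":"number"},"squeeze":{"type":"number"}},"required":["deltas"]}

```bash
mkdir -p pics; cat > h.py <<'E'
import numpy as np, cv2
from station import ctrl
def pts(cam,depth,mask):
    k=ctrl.get_calibration(cam); v,u=np.nonzero(mask&(depth>0)); z=depth[v,u]
    p=np.stack([(u-k['cx'])/k['fx']*z,(v-k['cy'])/k['fy']*z,z,np.ones_like(z)])
    return (np.linalg.inv(k['world_to_cam'])@p)[:3].T
def save(n,im): cv2.imwrite(f'pics/{n}.png',im[:,:,::-1])
E
python3 - <<'E'
from h import *
np.set_printoptions(precision=4,suppress=True)
print(ctrl.get_obs())
ims=[]
for c in ['scene','top']:
    im,d=ctrl.camera(c); ims.append(im)
    np.savez(f'{c}0.npz',im=im,d=d)
    for l in ['caddy','caddy_tab','rack','clip_green','clip_white','mug','mill','jar','bowl','spoon']:
        for r in ctrl.cut_out(c,l)[:2]:
            p=pts(c,d,r['pixels'])
            R=np.array(r['rect'])*[560,420,560,420]
            if len(p): print(c,l,round(r['conf'],2),R.round(),len(p),'med',np.median(p,0),'lo',np.percentile(p,2,0),'hi',np.percentile(p,98,0))
save('s0',ims[0]);save('t0',ims[1])
E
```

```text
{'time_s': 0.0, 'qpos': array([-1.3536,  0.3005,  1.5216,  0.    ,  1.3207, -0.0666]), 'joint_vel': array([-0.0004,  0.0001,  0.0018,  0.0006,  0.0005, -0.0001]), 'tau': array([  0.0003, -53.1817, -35.273 ,   0.0709,   0.0245,  -0.0001]), 'ee_pos': array([ 0.154 , -0.5277,  0.1828]), 'eef_rot': array([-3.1404, -0.0001,  0.2838]), 'force': array([-0.6897,  0.116 ,  1.0549]), 'moment': array([-0.0032, -0.02  ,  0.0281]), 'grip_force': 0.0, 'grip_width': 0.0943345120959545}
scene caddy 0.87 [244. 220. 273. 284.] 1059 med [ 0.461  -0.056   0.0585] lo [ 0.428  -0.0963  0.0018] hi [0.5012 0.0073 0.1748]
scene caddy_tab 0.7 [240. 222. 270. 278.] 1109 med [ 0.4607 -0.0551  0.0566] lo [ 0.4099 -0.0961 -0.0005] hi [0.502  0.0834 0.1745]
scene caddy_tab 0.3 [257. 170. 287. 202.] 658 med [0.4385 0.3029 0.0593] lo [0.3853 0.288  0.0034] hi [0.4747 0.3696 0.0916]
scene rack 0.93 [307. 151. 351. 339.] 4386 med [ 0.6848 -0.131   0.2304] lo [ 0.6247 -0.2395  0.0032] hi [0.7286 0.2314 0.2638]
scene rack 0.44 [257. 171. 286. 205.] 659 med [0.4387 0.303  0.0592] lo [0.3869 0.288  0.0048] hi [0.4753 0.36
[... 1360 characters left out ...]
 [0.6693 0.1321 0.2354] lo [0.6353 0.1203 0.2294] hi [0.7075 0.1419 0.2396]
top mug 0.61 [147. 236. 185. 279.] 1026 med [0.4317 0.3411 0.0217] lo [ 0.3818  0.2904 -0.0006] hi [0.47   0.3713 0.0936]
top mill 0.56 [394. 248. 425. 269.] 538 med [ 0.4269 -0.2936  0.1441] lo [ 0.4044 -0.3207  0.0162] hi [ 0.4502 -0.2803  0.1724]
top jar 0.78 [434. 199. 465. 225.] 665 med [ 0.544  -0.4017  0.0918] lo [ 0.5168 -0.4382  0.0029] hi [ 0.5774 -0.3821  0.1006]
top bowl 0.88 [283. 172. 311. 199.] 731 med [ 0.6316 -0.0176  0.0162] lo [ 0.593  -0.055   0.0015] hi [0.6639 0.024  0.0385]
top spoon 0.68 [109. 181. 135. 250.] 610 med [0.5636 0.4709 0.0131] lo [ 0.4517  0.4369 -0.0021] hi [0.6362 0.4947 0.024 ]
```

```bash
python3 - <<'E'
from h import *
np.set_printoptions(precision=4,suppress=True)
ims=[]
for c,(a,b,w,h) in {'scene':(190,130,180,270),'top':(180,110,260,160)}.items():
    z=np.load(c+'0.npz'); im,d=z['im'],z['d']
    cr=im[b:b+h,a:a+w]; s=3 if c=='top' else 2.2
    save('c'+c,cv2.resize(cr,None,fx=s,fy=s,interpolation=cv2.INTER_CUBIC))
    k=ctrl.get_calibration(c); print(c,'campos',np.linalg.inv(k['world_to_cam'])[:3,3])
    p=pts(c,d,np.ones(d.shape,bool)); 
    q=p[(abs(p[:,0]-.46)<.06)&(abs(p[:,1]+.055)<.07)]
    for lo,hi in [(.01,.06),(.066,.075),(.08,.105),(.108,.126),(.126,.135),(.135,.17),(.17,.185)]:
        s=q[(q[:,2]>lo)&(q[:,2]<hi)]
        if len(s)>3:
            r=cv2.minAreaRect(s[:,:2].astype(np.float32)*1000); print(lo,hi,len(s),s.mean(0),s.min(0),s.max(0),np.round(r[0],1),np.round(r[1],1),round(r[2],1))
    # rail
    s=p[(abs(p[:,2]-.2)<.012)&(p[:,0]>.57)&(p[:,0]<.70)&(abs(p[:,1])<.22)]
    print('rail',len(s),s.mean(0),np.polyfit(s[:,1],s[:,0],1))
    s=p[(abs(p[:,2]-.232)<.006)&(p[:,0]>.57)&(p[:,0]<.75)&(abs(p[:,1])<.25)]
    for g in (s[s[:,1]<0],s[s[:,1]>0]):
        r=cv2.minAreaRect(g[:,:2].astype(np.float32)*1000); print('shelf',len(g),g.mean(0),r)
E
```

```text
scene campos [ 0.6954 -0.8284  0.8601]
0.01 0.06 472 [ 0.4673 -0.0651  0.0385] [ 0.4256 -0.0989  0.01  ] [ 0.5052 -0.0205  0.06  ] [465.5 -58.9] [70.8 47.6] 49.3
0.066 0.075 129 [ 0.4651 -0.0588  0.0695] [ 0.4269 -0.0966  0.0661] [ 0.5044 -0.0195  0.0744] [466.2 -58.3] [71.7 48.4] 49.1
0.08 0.105 32 [ 0.4481 -0.0504  0.0915] [ 0.4412 -0.0679  0.0801] [ 0.4673 -0.044   0.1049] [453.7 -59. ] [13.7 29.5] 32.2
0.108 0.126 68 [ 0.4632 -0.0601  0.1185] [ 0.4411 -0.0729  0.1085] [ 0.4799 -0.0383  0.1256] [462.  -54.3] [26.2 34. ] 49.1
0.126 0.135 68 [ 0.4581 -0.0523  0.1291] [ 0.4358 -0.0691  0.126 ] [ 0.4776 -0.0356  0.1346] [457.5 -51.4] [24.6 36.9] 46.5
0.135 0.17 91 [ 0.4479 -0.0458  0.1523] [ 0.433  -0.0543  0.1352] [ 0.4577 -0.0345  0.1691] [447.7 -45.7] [26.1 14.3] 20.0
0.17 0.185 40 [ 0.4464 -0.0439  0.1751] [ 0.4357 -0.054   0.1703] [ 0.457  -0.0297  0.1781] [446.3 -42.1] [23.1 14. ] 52.0
rail 491 [ 0.6447 -0.0327  0.2047] [-0.0644  0.6426]
shelf 1425 [ 0.6916 -0.153   0.2325] ((694.6608276367188, -144.9119873046875), (73.99959564208984, 186.0818634033203), 4.242863655090332)
shelf
[... 527 characters left out ...]
52.4
0.126 0.135 76 [ 0.4608 -0.0539  0.1292] [ 0.4427 -0.0693  0.1261] [ 0.4753 -0.0312  0.1341] [455.  -49.3] [23.7 42.1] 49.8
0.135 0.17 14 [ 0.4439 -0.0378  0.1493] [ 0.4323 -0.0583  0.1372] [ 0.4599 -0.0275  0.1679] [448.8 -42. ] [22.3 25. ] 54.4
0.17 0.185 56 [ 0.4444 -0.0396  0.1765] [ 0.4344 -0.0507  0.1709] [ 0.4562 -0.0285  0.1817] [444.8 -40.1] [22.1 13.9] 45.7
rail 917 [ 0.6386 -0.0001  0.2052] [-0.0789  0.6386]
shelf 1985 [ 0.6894 -0.1419  0.2327] ((693.4638671875, -142.07879638671875), (74.71817016601562, 185.17745971679688), 4.144177436828613)
shelf 1995 [0.6666 0.1522 0.2328] ((669.8499755859375, 151.95741271972656), (75.01394653320312, 185.38522338867188), 5.772810935974121)
```

View pics/cscene.png

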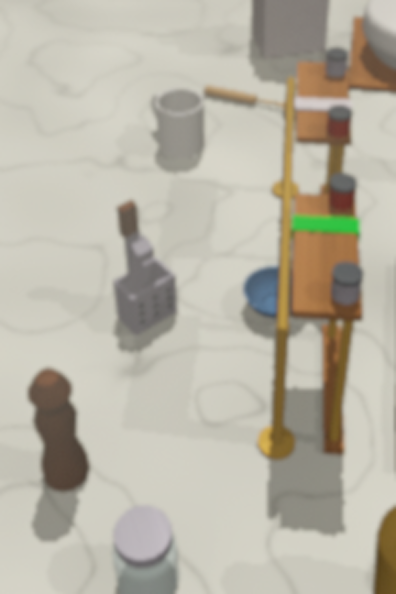

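View pics/ctop.png

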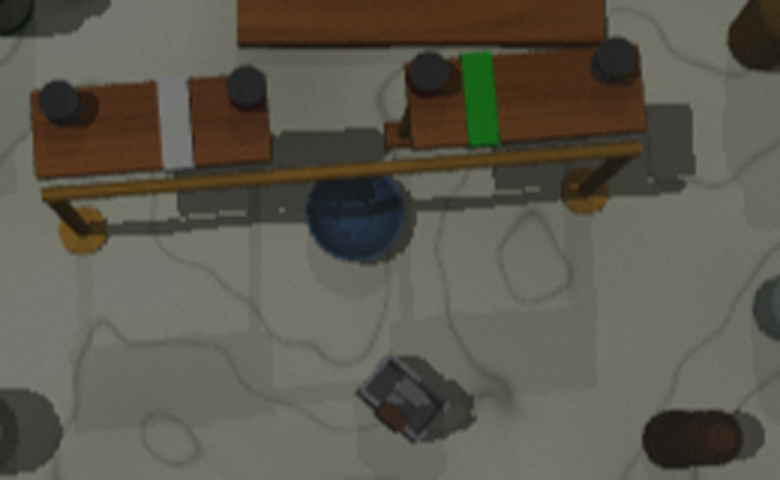

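The top crop shows the caddy at about (400,400), its tab on the robot/left side, and the green clip on the right-hand shelf at (480,100). The scene crop shows the same: caddy at (140,290), green clip at (325,223), free gap between the shelves.

Estimates from both views agree to 1–3 mm:
- Tab at (0.4455, -0.041), top at about 0.176.
- Caddy yaw -41°.
- Rail middle at (0.639, 0), yaw 4.55°.
- Clip at rack y of about -0.110.

I'll approach the tab now.

step_arm --deltas '[{"dp": [0,0,-0.75],"twist": 0},{"dp": [0,0,-0.75],"twist": 0},{"dp": [0.65,-0.6,0],"twist": 0},{"dp": [0.65,-0.6,0],"twist": 0},{"dp": [0.65,-0.6,0],"twist": 0},{"dp": [0.65,-0.6,0],"twist": 0},{"dp": [0.65,-0.6,0],"twist": 0},{"dp": [0.65,-0.6,0],"twist": 0},{"dp": [0.65,-0.6,0],"twist": 0},{"dp": [0.65,-0.6,0],"twist": 0},{"dp": [0.65,-0.6,0],"twist": 0},{"dp": [0.65,-0.6,0],"twist": 0}]' --gripper 1 --squeeze 40

```text
time_s: 2.3
ee_pos: [0.3369, -0.2235, 0.2435]
eef_rot: [3.141, -0.0, 0.284]
force: [1.3, -1.4, 0.1]
grip_width: 0.0942
grip_force: 0.0
```

step_arm --deltas '[{"dp": [0.65,-0.6,0],"twist": 0},{"dp": [0.65,-0.6,0],"twist": 0},{"dp": [0.65,-0.6,0],"twist": 0},{"dp": [0.65,-0.6,0],"twist": 0},{"dp": [0.65,-0.6,0],"twist": 0},{"dp": [0.65,-0.6,0],"twist": 0},{"dp": [0,0,0],"twist": 1},{"dp": [0,0,0],"twist": 1},{"dp": [0,0,0],"twist": 1},{"dp": [0,0,0],"twist": 1},{"dp": [0,0,0],"twist": 1},{"dp": [0,0,0],"twist": 1}]'

```text
time_s: 3.5
ee_pos: [0.4458, -0.0429, 0.2434]
eef_rot: [3.142, -0.0, -0.138]
force: [-0.7, 0.2, -0.3]
grip_width: 0.0937
grip_force: 0.0
```

step_arm --deltas '[{"dp": [0,0,0],"twist": 1},{"dp": [0,0,0],"twist": 1},{"dp": [0,0,0],"twist": 1},{"dp": [0,0,0],"twist": 1},{"dp": [0,0,0],"twist": 1},{"dp": [0,0,0],"twist": 1},{"dp": [0,0,0],"twist": 1},{"dp": [0,0,0],"twist": 1},{"dp": [0,0,0],"twist": 0.3},{"dp": [0,0,0],"twist": 0},{"dp": [0,0,0],"twist": 0}]'

```text
time_s: 4.6
ee_pos: [0.4458, -0.0429, 0.2434]
eef_rot: [3.142, -0.0, -0.713]
force: [-0.3, 0.2, -0.7]
grip_width: 0.0943
grip_force: 0.0
```

step_arm --deltas '[{"dp": [-0.04,-0.03,0.55],"twist": 0},{"dp": [0,0,0.55],"twist": 0},{"dp": [0,0,0.55],"twist": 0},{"dp": [0,0,0.55],"twist": 0},{"dp": [0,0,0.55],"twist": 0},{"dp": [0,0,0],"twist": 0}]'

```text
time_s: 5.2
ee_pos: [0.4441, -0.0407, 0.1312]
eef_rot: [3.139, 0.004, -0.714]
force: [0.2, -0.1, 0.0]
grip_width: 0.0941
grip_force: 0.0
```

step_arm --deltas '[{"dp": [0,0,0],"twist": 0},{"dp": [0,0,0],"twist": 0},{"dp": [0,0,0],"twist": 0},{"dp": [0,0,0],"twist": 0},{"dp": [0,0,0],"twist": 0},{"dp": [0,0,0],"twist": 0},{"dp": [0,0,0],"twist": 0},{"dp": [0,0,0],"twist": 0}]' --gripper -1 --squeeze 40

```text
time_s: 6.0
ee_pos: [0.4454, -0.0409, 0.1334]
eef_rot: [-3.142, 0.0, -0.715]
force: [-0.4, -0.9, 0.0]
grip_width: 0.0333
grip_force: 0.0
```

step_arm --deltas '[{"dp": [0,0,0],"twist": 0},{"dp": [0,0,0],"twist": 0},{"dp": [0,0,0],"twist": 0},{"dp": [0,0,0],"twist": 0}]'

```text
time_s: 6.4
ee_pos: [0.4454, -0.0409, 0.1333]
eef_rot: [-3.142, 0.0, -0.715]
force: [0.0, 0.5, -1.0]
grip_width: 0.0239
grip_force: 40.0
```

step_arm --deltas '[{"dp": [0,0,-0.4],"twist": 0},{"dp": [0,0,-0.6],"twist": 0},{"dp": [0,0,-0.8],"twist": 0},{"dp": [0,0,-0.8],"twist": 0},{"dp": [0,0,-0.8],"twist": 0},{"dp": [0,0,-0.1],"twist": 0},{"dp": [0,0,0],"twist": 0},{"dp": [0,0,0],"twist": 0}]'

```text
time_s: 7.2
ee_pos: [0.4449, -0.0408, 0.2717]
eef_rot: [3.14, 0.002, -0.715]
force: [0.6, -0.4, -1.9]
grip_width: 0.0236
grip_force: 40.0
```

step_arm --deltas '[{"dp": [0,0,0],"twist": -0.95},{"dp": [0,0,0],"twist": -0.95},{"dp": [0,0,0],"twist": -0.95},{"dp": [0,0,0],"twist": -0.95},{"dp": [0,0,0],"twist": -0.95},{"dp": [0,0,0],"twist": -0.95},{"dp": [0,0,0],"twist": -0.95},{"dp": [0,0,0],"twist": -0.95},{"dp": [0,0,0],"twist": -0.95},{"dp": [0,0,0],"twist": -0.95},{"dp": [0,0,0],"twist": -0.95},{"dp": [0,0,0],"twist": -0.95}]'

```text
time_s: 8.4
ee_pos: [0.4449, -0.0409, 0.2717]
eef_rot: [-3.141, 0.003, 0.084]
force: [-0.1, 0.0, -2.4]
grip_width: 0.0239
grip_force: 40.0
```

```bash
python3 - <<'E'
from h import *
np.set_printoptions(precision=4,suppress=True)
out=[]
for c in ['scene','top']:
    im,d=ctrl.camera(c); o=ctrl.get_obs(); 
    p=pts(c,d,np.ones(d.shape,bool)); t=o['ee_pos']
    q=p[(p[:,0]>t[0]-.03)&(p[:,0]<t[0]+.09)&(abs(p[:,1]-t[1])<.06)]
    print(o['ee_pos'],o['eef_rot'],o['force'])
    for lo,hi in [(.12,.2),(.2,.215),(.22,.243),(.243,.25),(.25,.275)]:
        s=q[(q[:,2]>lo)&(q[:,2]<hi)]
        if len(s)>3:
            r=cv2.minAreaRect(s[:,:2].astype(np.float32)*1000); print(c,lo,hi,len(s),s.mean(0),s.min(0),s.max(0),np.round(r[0],1),np.round(r[1],1),round(r[2],1))
    a,b,w,h=(200,130,160,190) if c=='scene' else (220,120,180,150)
    out.append(cv2.resize(im[b:b+h,a:a+w],(390,450)))
save('lift',np.hstack(out))
E
```

```text
[ 0.4449 -0.0408  0.2717] [-3.1409  0.0026  0.0881] [-1.2723 -0.1913 -2.859 ]
scene 0.12 0.2 504 [ 0.4725 -0.0488  0.1733] [ 0.4488 -0.0778  0.1385] [ 0.4951 -0.0026  0.1999] [470.9 -39.8] [44.3 74. ] 4.6
scene 0.2 0.215 160 [ 0.472  -0.043   0.2062] [ 0.4465 -0.0757  0.2001] [ 0.4949 -0.0023  0.2138] [470.9 -38.8] [44.3 75.3] 4.2
scene 0.22 0.243 21 [ 0.4522 -0.0446  0.2323] [ 0.4501 -0.0547  0.2208] [ 0.4534 -0.0311  0.2426] [452.4 -43. ] [23.6  3.2] 85.5
scene 0.243 0.25 11 [ 0.4643 -0.0475  0.247 ] [ 0.4488 -0.0536  0.243 ] [ 0.4806 -0.0366  0.2499] [465.7 -47.1] [33.9 12.5] 15.4
scene 0.25 0.275 114 [ 0.4639 -0.0429  0.2644] [ 0.4408 -0.0551  0.2503] [ 0.4815 -0.0242  0.2743] [460.2 -40.4] [41.5 27.7] 6.9
[ 0.445  -0.0408  0.2719] [-3.141   0.0024  0.0824] [ 0.4406 -0.7966 -2.2628]
```

View pics/lift.png

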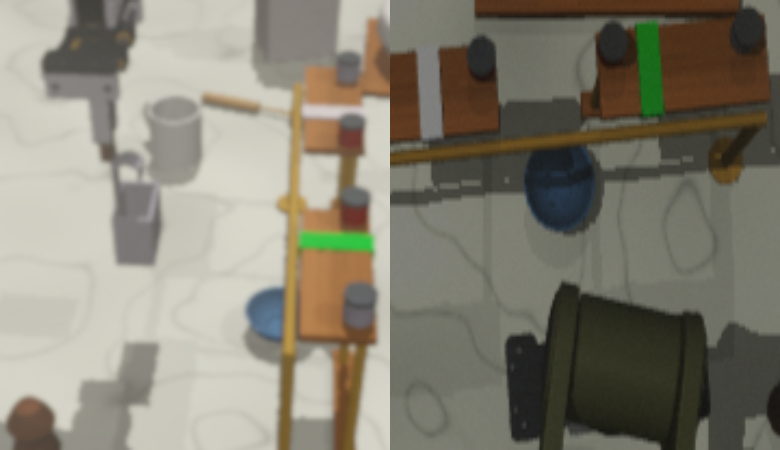

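The lifted caddy hangs upright in the grip and square to the rail (left panel: caddy at (138,210)). Its throat is at TCP + (20, 1.5) mm, as expected. To hook it, the rail has to pass between the box top and the hook tip, so the underside must be at about 112 mm on approach.

step_arm --deltas '[{"dp": [0.3,-0.04,0.33],"twist": 0},{"dp": [0.5,-0.04,0.33],"twist": 0},{"dp": [0.5,-0.04,0],"twist": 0},{"dp": [0.5,-0.04,0],"twist": 0},{"dp": [0.5,-0.04,0],"twist": 0},{"dp": [0.5,-0.04,0],"twist": 0},{"dp": [0.4,-0.04,0],"twist": 0},{"dp": [0.3,-0.04,0],"twist": 0},{"dp": [0,0,0],"twist": 0},{"dp": [0,0,0],"twist": 0},{"dp": [0,0,0],"twist": 0}]'

```text
time_s: 9.6
ee_pos: [0.5834, -0.0169, 0.2467]
eef_rot: [-3.142, 0.001, 0.081]
force: [-0.0, 0.7, -2.1]
grip_width: 0.0238
grip_force: 40.0
```

```bash
cat > look.py <<'E'
from h import *
import sys
np.set_printoptions(precision=4,suppress=True)
im,d=ctrl.camera('scene'); o=ctrl.get_obs(); t=o['ee_pos']
p=pts('scene',d,np.ones(d.shape,bool))
print(t,o['eef_rot'],o['force'])
q=p[(p[:,0]>t[0]-.04)&(p[:,0]<t[0]+.08)&(abs(p[:,1]-t[1])<.06)]
z0=t[2]-.1333
for lo,hi in [(0,.06),(.062,.076),(.078,.1),(.1,.125),(.125,.14)]:
    s=q[(q[:,2]-z0>lo)&(q[:,2]-z0<hi)]
    if len(s)>3:
        r=cv2.minAreaRect(s[:,:2].astype(np.float32)*1000); print(lo,hi,len(s),s.mean(0),s.min(0),s.max(0),np.round(r[0],1),np.round(r[1],1),round(r[2],1))
k=ctrl.get_calibration('scene'); c=k['world_to_cam']@np.r_[t,1]; u=int(k['fx']*c[0]/c[2]+k['cx']); v=int(k['fy']*c[1]/c[2]+k['cy'])
save(sys.argv[1],cv2.resize(im[max(v-60,0):v+70,max(u-65,0):u+75],None,fx=4,fy=4,interpolation=cv2.INTER_CUBIC))
E
python3 look.py pre
```

```text
[ 0.5834 -0.0169  0.2469] [-3.1416  0.0001  0.0806] [ 0.5045  0.6316 -2.714 ]
0 0.06 427 [ 0.6093 -0.025   0.1477] [ 0.5896 -0.0537  0.1145] [0.6335 0.0211 0.1736] [610. -16.] [42.9 73.4] 3.4
0.062 0.076 122 [ 0.6106 -0.0207  0.1816] [ 0.5882 -0.0538  0.1759] [0.6327 0.0207 0.1866] [608.8 -16. ] [43.5 73.6] 3.9
0.078 0.1 139 [ 0.6375 -0.0191  0.205 ] [ 0.5898 -0.0756  0.1933] [0.6502 0.0408 0.2127] [618.4 -19.8] [ 58.4 116.8] 5.3
0.1 0.125 59 [ 0.6277 -0.0408  0.231 ] [ 0.5895 -0.0768  0.2146] [ 0.6633 -0.0015  0.2386] [629.2 -44.3] [35.2 91.7] 43.8
0.125 0.14 81 [ 0.5983 -0.0193  0.2433] [ 0.579  -0.031   0.2387] [ 0.6158 -0.0022  0.2536] [597.4 -16.7] [38.7 27.1] 5.5
```

View pics/pre.png

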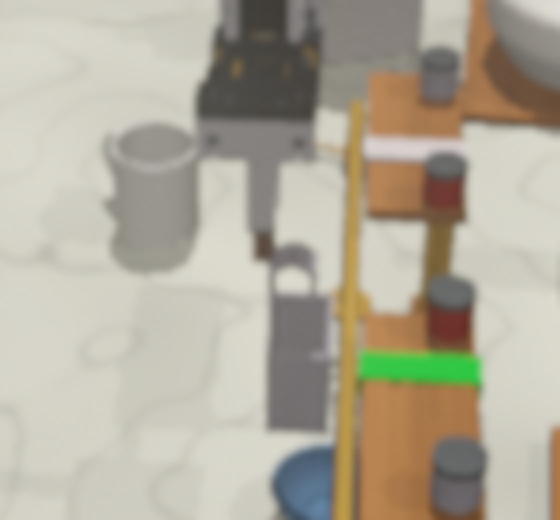

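The hook sits just short of the rail (hook at (293,265), rail at about column 350). The caddy is level and square.

step_arm --deltas '[{"dp": [0.23,0,0],"twist": 0},{"dp": [0.23,0,0],"twist": 0},{"dp": [0.23,0,0],"twist": 0},{"dp": [0.23,0,0],"twist": 0},{"dp": [0,0,0],"twist": 0},{"dp": [0,0,0],"twist": 0},{"dp": [0,0,0],"twist": 0}]'

```text
time_s: 10.35
ee_pos: [0.6205, -0.0138, 0.2469]
eef_rot: [3.142, 0.0, 0.081]
force: [-0.4, 0.0, -1.4]
grip_width: 0.0236
grip_force: 40.0
```

```bash
python3 look.py over
```

```text
[ 0.6204 -0.0138  0.247 ] [-3.1416  0.      0.0813] [-0.2681 -0.2612 -1.9371]
0 0.06 122 [ 0.635  -0.0215  0.1471] [ 0.6258 -0.0507  0.1158] [0.6615 0.0233 0.1735] [644.7 -13.6] [35.8 73.2] 1.7
0.062 0.076 63 [ 0.6419 -0.0112  0.1816] [ 0.6252 -0.051   0.1758] [0.6651 0.0261 0.1871] [645.2 -12.4] [77.2 39.6] 89.6
0.078 0.1 114 [ 0.6414 -0.0239  0.2046] [ 0.6267 -0.0724  0.1949] [0.6499 0.032  0.2126] [637.  -20.9] [ 21.5 105.1] 5.7
0.1 0.125 116 [ 0.665  -0.0511  0.2322] [ 0.6258 -0.0735  0.214 ] [ 0.6958 -0.0006  0.2385] [660.6 -45.2] [38.4 86.2] 34.0
0.125 0.14 83 [ 0.6396 -0.0213  0.2435] [ 0.6151 -0.0728  0.2388] [0.6949 0.0009 0.2534] [664.2 -32.6] [38.6 93.4] 59.6
```

View pics/over.png

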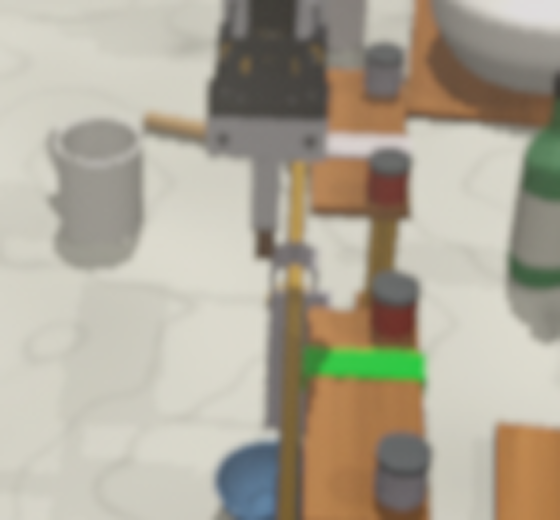

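The rail (column 295) runs centred under the hook arch (275–315). Lowering it now.

step_arm --deltas '[{"dp": [0,0,0.2],"twist": 0},{"dp": [0,0,0.2],"twist": 0},{"dp": [0,0,0.2],"twist": 0},{"dp": [0,0,0.1],"twist": 0},{"dp": [0,0,0],"twist": 0},{"dp": [0,0,0],"twist": 0}]'

```text
time_s: 11.0
ee_pos: [0.6207, -0.0138, 0.2191]
eef_rot: [3.142, -0.0, 0.081]
force: [0.3, -0.5, -2.7]
grip_width: 0.0233
grip_force: 40.0
```

step_arm --deltas '[{"dp": [0,0,0.05],"twist": 0},{"dp": [0,0,0],"twist": 0},{"dp": [0,0,0],"twist": 0}]'

```text
time_s: 11.3
ee_pos: [0.6206, -0.0138, 0.217]
eef_rot: [3.142, -0.0, 0.081]
force: [-0.3, 0.2, -2.3]
grip_width: 0.0237
grip_force: 40.0
```

step_arm --deltas '[{"dp": [0,0,0.05],"twist": 0},{"dp": [0,0,0],"twist": 0},{"dp": [0,0,0],"twist": 0}]'

```text
time_s: 11.6
ee_pos: [0.6206, -0.0138, 0.2149]
eef_rot: [-3.142, 0.0, 0.081]
force: [-0.1, -0.2, -1.7]
grip_width: 0.024
grip_force: 40.0
```

step_arm --deltas '[{"dp": [0,0,0.025],"twist": 0},{"dp": [0,0,0],"twist": 0},{"dp": [0,0,0],"twist": 0}]'

```text
time_s: 11.9
ee_pos: [0.6206, -0.0138, 0.214]
eef_rot: [3.142, -0.0, 0.081]
force: [0.8, 0.4, -1.9]
grip_width: 0.0235
grip_force: 40.0
```

step_arm --deltas '[{"dp": [0,0,0.025],"twist": 0},{"dp": [0,0,0],"twist": 0},{"dp": [0,0,0],"twist": 0}]'

```text
time_s: 12.2
ee_pos: [0.6209, -0.0138, 0.2135]
eef_rot: [3.141, -0.001, 0.081]
force: [1.5, 0.0, 3.9]
grip_width: 0.0236
grip_force: 40.0
```

Seated: about 6 N at TCP z of 0.2135. I'll ease off slightly and slide towards the green clip (rack -y, tool +y).

step_arm --deltas '[{"dp": [0,0,-0.015],"twist": 0},{"dp": [0,0.1,0],"twist": 0},{"dp": [0,0.2,0],"twist": 0},{"dp": [0,0.2,0],"twist": 0},{"dp": [0,0.2,0],"twist": 0},{"dp": [0,0.2,0],"twist": 0},{"dp": [0,0.1,0],"twist": 0},{"dp": [0,0,0],"twist": 0}]'

```text
time_s: 13.0
ee_pos: [0.6239, -0.0548, 0.2136]
eef_rot: [3.141, -0.0, 0.08]
force: [2.8, -3.1, 1.9]
grip_width: 0.0232
grip_force: 40.0
```

step_arm --deltas '[{"dp": [0,0.1,0],"twist": 0},{"dp": [0,0.2,0],"twist": 0},{"dp": [0,0.2,0],"twist": 0},{"dp": [0,0.2,0],"twist": 0},{"dp": [0,0.2,0],"twist": 0},{"dp": [0,0.2,0],"twist": 0},{"dp": [0,0.2,0],"twist": 0},{"dp": [0,0.1,0],"twist": 0},{"dp": [0,0,0],"twist": 0},{"dp": [0,0,0],"twist": 0}]'

```text
time_s: 14.0
ee_pos: [0.6284, -0.1102, 0.2135]
eef_rot: [3.14, 0.0, 0.081]
force: [2.7, -3.2, 1.1]
grip_width: 0.0236
grip_force: 40.0
```

```bash
python3 - <<'E'
from h import *
np.set_printoptions(precision=4,suppress=True)
a=np.deg2rad(4.55); R=np.array([[np.cos(a),np.sin(a)],[-np.sin(a),np.cos(a)]]); mid=np.array([.6395,0])
for c in ['scene','top']:
    im,d=ctrl.camera(c); o=ctrl.get_obs(); t=o['ee_pos']
    p=pts(c,d,np.ones(d.shape,bool)); rp=(p[:,:2]-mid)@R.T
    hsv=cv2.cvtColor(im,cv2.COLOR_RGB2HSV)[d>0]
    g=(hsv[:,0]>50)&(hsv[:,0]<75)&(hsv[:,1]>180)&(rp[:,1]<-.05)&(rp[:,1]>-.2)&(p[:,2]>.228)&(p[:,2]<.245)
    for x0 in (.01,.03,.05,.065):
        s=rp[g&(abs(rp[:,0]-x0)<.01)]
        if len(s): print(c,'clip at x',x0,len(s),np.percentile(s[:,1],[3,97]),np.percentile(s[:,1],[3,97]).mean())
    th=t[:2]+.02*np.array([np.cos(.081),np.sin(.081)])
    print(t,o['force'],o['eef_rot'],'throat rack',(th-mid)@R.T)
    hk=(rp[:,0]>-.026)&(rp[:,0]<.02)&(abs(rp[:,1]+.11)<.03)
    for lo,hi in [(.214,.228),(.228,.26)]:
        s=rp[hk&(p[:,2]>lo)&(p[:,2]<hi)]
        if len(s): print('hook/tab',lo,len(s),s.min(0),s.max(0),s.mean(0))
    bx=(rp[:,0]>-.03)&(rp[:,0]<.04)&(abs(rp[:,1]+.11)<.06)&(p[:,2]>.1)&(p[:,2]<.14)
    s=rp[bx]; 
    if len(s): print('box',len(s),s.min(0),s.max(0))
    if c=='scene':save('slide',cv2.resize(im[160:290,250:390],None,fx=4,fy=4,interpolation=cv2.INTER_CUBIC))
E
```

```text
scene clip at x 0.01 9 [-0.1173 -0.1088] -0.11303916062791619
scene clip at x 0.03 32 [-0.12   -0.1082] -0.11412423959900087
scene clip at x 0.05 34 [-0.1184 -0.1051] -0.11178017141503171
scene clip at x 0.065 36 [-0.1209 -0.1064] -0.11365803004927363
[ 0.6284 -0.11    0.2136] [ 1.9419 -1.787   1.0826] [3.1406 0.     0.0809] throat rack [ 0.0002 -0.1087]
hook/tab 0.214 24 [-0.0243 -0.1236] [ 0.0072 -0.1182] [-0.0171 -0.1211]
hook/tab 0.228 123 [-0.0246 -0.1392] [ 0.0187 -0.0802] [ 0.0031 -0.1181]
box 128 [-0.0163 -0.1471] [ 0.0279 -0.0753]
[ 0.6283 -0.1098  0.2136] [ 1.5925 -3.0253  0.4792] [3.1408 0.0001 0.0811] throat rack [ 0.0002 -0.1085]
hook/tab 0.228 1 [-0.0258 -0.1106] [-0.0258 -0.1106] [-0.0258 -0.1106]
box 14 [-0.0173 -0.1426] [-0.0163 -0.1283]
```

View pics/slide.png

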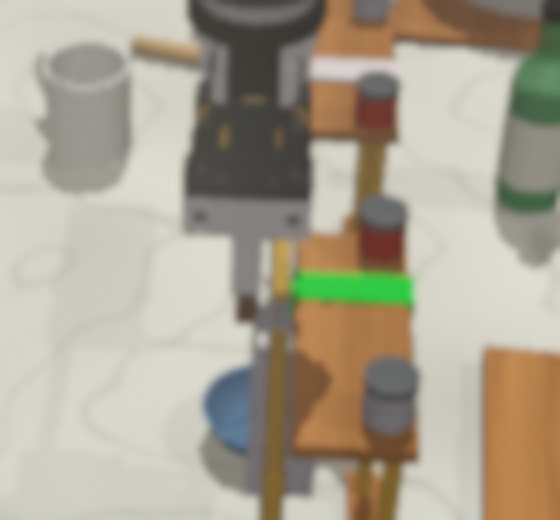

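The hook is beneath the shelf, just about level with the green clip (hook at (275,315), clip at (350,288)). I'll refine the last few millimetres from the first, unobstructed pictures.

```bash
python3 - <<'E'
from h import *
np.set_printoptions(precision=4,suppress=True)
a=np.deg2rad(4.55); R=np.array([[np.cos(a),np.sin(a)],[-np.sin(a),np.cos(a)]]); mid=np.array([.6395,0])
def ray(c,uv,z):
    k=ctrl.get_calibration(c); M=np.linalg.inv(k['world_to_cam']); 
    r=M[:3,:3]@np.array([(uv[0]-k['cx'])/k['fx'],(uv[1]-k['cy'])/k['fy'],1]); o=M[:3,3]; return (o+r*(z-o[2])/r[2])[:2]
for c in ['scene','top']:
    z=np.load(c+'0.npz'); im,d=z['im'],z['d']; hsv=cv2.cvtColor(im,cv2.COLOR_RGB2HSV)
    m=((hsv[...,0]>45)&(hsv[...,0]<80)&(hsv[...,1]>150)).astype(np.uint8)
    n,l,st,ce=cv2.connectedComponentsWithStats(m); i=1+np.argmax(st[1:,4])
    P=pts(c,d,l==i); rp=(P[:,:2]-mid)@R.T
    w=ray(c,ce[i],.235); print(c,st[i],'centroid ray rack',(w-mid)@R.T,'depth mean',rp.mean(0),np.percentile(rp,[3,97],axis=0))
    # shelf inner edges check (y should be +-55, ends +-240)
    p=pts(c,d,np.ones(d.shape,bool)); q=(p[:,:2]-mid)@R.T
    s=q[(abs(p[:,2]-.232)<.004)&(q[:,0]>.015)&(q[:,0]<.04)&(abs(q[:,1])<.26)]
    for g in (s[s[:,1]<0],s[s[:,1]>0]): print('shelf y',np.percentile(g[:,1],[.5,99.5]))
E
```

```text
scene [324 228  28   8 189] centroid ray rack [ 0.0455 -0.1133] depth mean [ 0.0453 -0.1132] [[ 0.0136 -0.1231]
 [ 0.0738 -0.1005]]
shelf y [-0.2408 -0.0585]
shelf y [0.0543 0.2379]
top [333 127  14  32 322] centroid ray rack [ 0.0426 -0.1092] depth mean [ 0.0428 -0.1092] [[ 0.0087 -0.1205]
 [ 0.0777 -0.0978]]
shelf y [-0.2373 -0.0542]
shelf y [0.0573 0.2401]
```

Both views, corrected by their own shelf offsets, put the clip at rack y of about -0.111. The throat is at -0.1086, so I'll move 2.5 mm further and then release.

step_arm --deltas '[{"dp": [0,0.0625,0],"twist": 0},{"dp": [0,0,0],"twist": 0},{"dp": [0,0,0],"twist": 0}]'

```text
time_s: 14.4
ee_pos: [0.6286, -0.1116, 0.2135]
eef_rot: [-3.141, 0.0, 0.082]
force: [1.2, 2.2, 0.8]
grip_width: 0.0236
grip_force: 40.0
```

step_arm --deltas '[{"dp": [0,0,0],"twist": 0},{"dp": [0,0,0],"twist": 0},{"dp": [0,0,0],"twist": 0},{"dp": [0,0,0],"twist": 0},{"dp": [0,0,0],"twist": 0},{"dp": [0,0,0],"twist": 0},{"dp": [0,0,0],"twist": 0},{"dp": [0,0,0],"twist": 0}]' --gripper 0.2

```text
time_s: 15.2
ee_pos: [0.6286, -0.1119, 0.2136]
eef_rot: [-3.142, -0.0, 0.081]
force: [0.1, 0.2, -0.4]
grip_width: 0.0565
grip_force: 0.0
```

step_arm --deltas '[{"dp": [0,0,-0.1],"twist": 0},{"dp": [0,0,-0.2],"twist": 0},{"dp": [0,0,-0.3],"twist": 0},{"dp": [0,0,-0.5],"twist": 0},{"dp": [0,0,-0.5],"twist": 0},{"dp": [-0.8,0,0],"twist": 0},{"dp": [-0.8,0,0],"twist": 0},{"dp": [-0.8,0,0],"twist": 0},{"dp": [-0.8,0,0],"twist": 0},{"dp": [-0.8,0,0],"twist": 0},{"dp": [-0.8,0,0],"twist": 0},{"dp": [0,0,0],"twist": 0}]'

```text
time_s: 16.4
ee_pos: [0.4353, -0.1278, 0.2795]
eef_rot: [3.14, -0.002, 0.08]
force: [0.2, 0.6, 0.0]
grip_width: 0.0561
grip_force: 0.0
```

```bash
python3 - <<'E'
from h import *
np.set_printoptions(precision=4,suppress=True)
a=np.deg2rad(4.55); R=np.array([[np.cos(a),np.sin(a)],[-np.sin(a),np.cos(a)]]); mid=np.array([.6395,0]); out=[]
for c in ['scene','top']:
    im,d=ctrl.camera(c)
    p=pts(c,d,np.ones(d.shape,bool)); rp=(p[:,:2]-mid)@R.T
    hsv=cv2.cvtColor(im,cv2.COLOR_RGB2HSV)[d>0]
    g=(hsv[:,0]>45)&(hsv[:,0]<80)&(hsv[:,1]>150)&(abs(rp[:,1]+.11)<.05)&(p[:,2]>.22)
    print(c,'clip',rp[g].mean(0))
    s=(rp[:,0]>-.035)&(rp[:,0]<-.006)&(abs(rp[:,1]+.11)<.03)
    for lo,hi in [(.21,.23),(.23,.25),(.25,.265)]:
        q=rp[s&(p[:,2]>lo)&(p[:,2]<hi)]
        if len(q): print('tab',lo,len(q),q.min(0),q.max(0),(q.min(0)+q.max(0))/2)
    x,y,w,h=(270,180,110,120) if c=='scene' else (280,110,120,100)
    out.append(cv2.resize(im[y:y+h,x:x+w],(395,400),interpolation=cv2.INTER_CUBIC))
    for l in ['mug','mill','jar','bowl','spoon']:
        for r in ctrl.cut_out(c,l)[:1]: print(l,round(r['conf'],2),np.median(pts(c,d,r['pixels']),0))
save('final',np.hstack(out)); print(ctrl.get_obs()['time_s'],ctrl.get_obs()['ee_pos'])
E
```

```text
scene clip [ 0.0456 -0.1132]
tab 0.21 41 [-0.0268 -0.1249] [-0.0119 -0.0999] [-0.0193 -0.1124]
tab 0.23 33 [-0.0248 -0.1244] [-0.0129 -0.1201] [-0.0188 -0.1222]
tab 0.25 50 [-0.0259 -0.1249] [-0.0131 -0.098 ] [-0.0195 -0.1114]
mug 0.72 [0.437  0.3027 0.0596]
jar 0.6 [ 0.5526 -0.4317  0.0831]
bowl 0.59 [ 0.6091 -0.0098  0.0222]
top clip [ 0.0426 -0.1091]
tab 0.21 21 [-0.0283 -0.1197] [-0.0075 -0.097 ] [-0.0179 -0.1083]
tab 0.23 20 [-0.0282 -0.1202] [-0.0165 -0.0971] [-0.0223 -0.1087]
tab 0.25 69 [-0.0281 -0.1213] [-0.0136 -0.0975] [-0.0208 -0.1094]
mug 0.95 [0.4325 0.3404 0.0236]
mill 0.53 [ 0.422  -0.311   0.1662]
jar 0.94 [ 0.5437 -0.4014  0.0923]
bowl 0.63 [ 0.6325 -0.0174  0.0162]
spoon 0.92 [0.5938 0.4718 0.0135]
17.0 [ 0.4374 -0.1275  0.2774]
```

View pics/final.png

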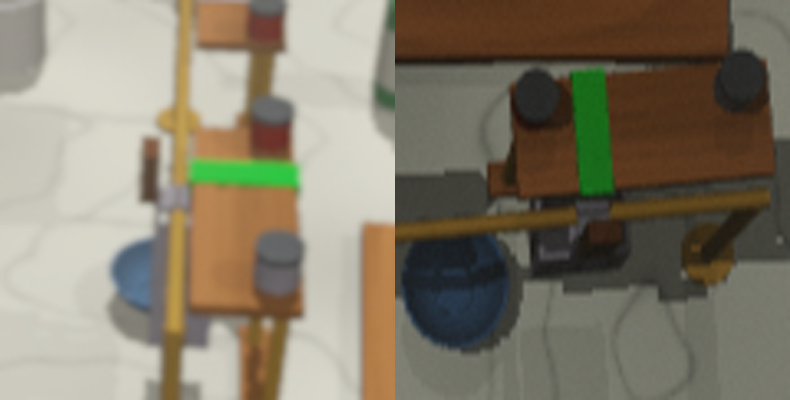

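The caddy hangs upright on the rail. Its tab is centred on the green clip to about 1 mm in both views (top view: clip at column 593, hook at 593). The other things are where they were.

```bash
python3 -c "
from station import ctrl
print(ctrl.hand_in())"
```

```text
the job is handed in; nothing more can be done
None
```

The caddy hangs freely and upright on the brass rail, its hook centred on the green clip to within about 1 mm in both camera views; no other kitchen thing was seen to move, and the job was handed in at about 17 s.

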